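# Hook a sprung test probe onto a board terminal

## Robot

A 7-joint arm with a two-finger parallel gripper is mounted at the origin on the work surface. World frame = base frame: x ahead of the robot, y to its left, z up, the work surface at z = 0. Lengths are in m, angles in rad, forces in N, time in s.
With the tool pointing down it reaches from about 0.4 to 0.875 m from the base axis. Payload 19.3 kg.
Tool frame: the origin (TCP) lies midway between the tips of the shut fingers; the grasp point (between the pads) lies 19 mm behind it (grip_depth is the distance from the TCP to the grasp point, in m); z points along the fingers, y is the direction in which the jaws open and shut (so a half turn about z gives the same grasp; the last joint's range is limited). The gripper opens to 85 mm and grips with 20 to 120 N. Pads are 22 mm wide; open, the fingers measure 114 mm over their backs; the gripper's body (76 mm by 85 mm) begins 54 mm behind the grasp point. The pads swing forward as they close: fully open they stand 13 mm farther back than shut.
Start: joints at [1.14, 0.521, -0.036, 1.599, 0.021, 1.021, -0.113], TCP at [0.221, -0.585, 0.231] pointing down, gripper open.
Joint ranges: [-2.91, 2.91], [-0.3, 2.13], [-1.5, 1.42], [0.17, 2.43], [-1.26, 4.41], [0.16, 1.93], [-2.52, 2.52]. Speed limits (rad/s): [1.89, 1.89, 2.39, 2.39, 3.01, 3.01, 3.01].

## Interface

Orientations are given as a unit quaternion [x, y, z, w].
In Python, from station import * gives the robot as it stands.
- The arm moves only by the tool drive_tool, never from a script. Its argument "steps" is a list of rows, each a list of 3 entries, a list of its own where there are three numbers: the shift along the tool's x, y, z each as a share of 0.6 m, from -1 to 1, then the turn, a rotation vector about the tool's x, y, z each as a share of 45 degrees, from -1 to 1, then the closure, from -1 (fully open) to 1 (shut). In form: [[[x, y, z], [rx, ry, rz], grip], ...]. A call has 1 to 10 rows; each row is the pose to reach, as a shift and turn from the pose commanded when the call began, along the tool's axes at that moment; what a row does not reach only later rows make up. A row lasts 1/8 s, in which the tool goes at most 62.5 mm and 10.7 degrees, less where a joint would pass 70% of its speed; a pose out of reach is approached as far as the arm can. A call with a number of a shift or a turn outside -1 to 1 is refused whole. A call with a gripper value outside its range is refused whole. The fingers move at their own pace and stop on an object; "force" is the grip in N (left out, the last holds). Time passes only in rows, so rows that repeat a pose let the fingers close. It gives the time, the measured TCP pose, the force and the opening at its end, in the units of the state.
- sense(): the state, without advancing time (a new reading comes with each control period).
- snapshot(name): name is "scene" or "side" or "wrist"; returns (picture, depth): 384x512x3 uint8, red, green, blue; 384x512 float32, m along the optical axis (not along the pixel's ray), 0 where there is no reading.
- camera_params(name): a dict with "K" (3x3 intrinsics, pixels), "rvec" (rotation vector, rad) and "tvec" (3), from world to camera coordinates, as OpenCV has them; the wrist camera has in their place "hand_eye" (4x4, takes a point from camera to tool coordinates, whose origin is the TCP and whose axes are the flange's). Camera axes: x right, y down, z forward; pixel columns grow to the right and rows downward; lengths in m; the calibration is good to about 2 mm. A picture is of the moment at which its call begins: read the wrist's pose just before it. camera_params takes no time and is no camera call.
- job_done(): hands the job in, once; it reports no verdict.
The state is a dict: "clock": time; "qpos": joint angles; "joint_velocities": joint speeds; "effort": joint torques, N m; "position": TCP position; "tool_rot": TCP orientation; "ft_force": force on the tool from outside, world axes, zero at the start; "torque": the same for the moment, N m; "grip_width": finger opening in m.
Only numpy, scipy, OpenCV 4.12 (cv2) and the standard library are available. Lean on these libraries where they do the work, as an engineer would, in place of code of your own. Each camera call takes 0.05 s, during which the arm holds its last target.

## Task

Take the red thumb tab of the hook probe on the articulated stand, bring the probe over the circuit board's terminals and press the sprung tab to push the hook out. Catch the brass post of the red terminal in the hook, feeling for it without straining it, then ease the tab up so that the spring holds the hook closed on that post, and let go. Do not ram the plunger against its stop, keep off the posts of the blue and white terminals, and leave the meter, screwdriver and parts box where they are.

Things in the scene. Friction and masses are not known exactly. Their poses are not given: they have to be found in the camera images.
- thumb_tab: Red plastic tab on top of the hook probe: 26 (its x) x 16 (its y) x 34 mm tall, upright; grip it across the 16 mm. Origin at its centre, 141 mm above the bench when up. Fixed to plunger and hook, it goes straight down 16 mm onto the black collar; the spring takes about 2 N to start, 0.2 N more per mm, 5 N at the bottom.
- probe: Barrel of the hook probe, red, 12.4 mm thick, upright; mouth 50 mm above the bench, just above every terminal and post. Origin: bench level on its axis; yaw as the tab. It turns freely about its axis in a clamp on a two-link arm (links 150 mm, level hinges, light friction): holding the tab one can move and turn it anywhere level in reach; the arm keeps height and tilt. Links lie 64 to 98 mm up.
- hook: Steel J hook of 2.2 mm wire, yaw as the tab. Origin: middle of its seat (top of the bottom wire), on the probe's axis; z up; y points from the shank to the upturned tip. Shank and tip are centred 3.7 mm either side (5.2 mm free between); the tip ends 4.5 mm above the seat. Seat 51.6 mm above the bench with the plunger up (hook inside the barrel); it goes down with the tab, to 35.6 mm.
- plunger (a joint): How far the thumb tab is pressed, in m: 0 is up (hook inside the barrel), 0.016 is down on the collar (hook fully out). With the hook closed on a post it stays at about 0.0075 to 0.0085. Let go while pressed further, it would fly up; it is to be eased up.
- collar: Black collar, 12.4 mm across, at the top of the probe's barrel, the stop of the thumb tab; its top is 108 mm above the bench. Origin at its underside, on the probe's axis.
- stand: Heavy fixed round base (94 mm across, 20 mm high) with the column of the probe's arm; origin at the centre of the underside. The arm reaches 290 mm from the column; its elbow bends away from the circuit board.
- carrier: Fixed black plate 170 x 154 mm with the green circuit board (140 x 140 mm); origin at the centre of the underside, z up. Three terminals stand along the board's +x edge, 42 mm apart along y, in any order; their posts point along the carrier's +x, over open bench. Nothing on the board is higher than 50 mm above the bench.
- terminal_red: Red block, 18 (x) x 30 (y) x 27 mm, fixed; origin: centre of underside, 21.6 mm above the bench. A level brass post, 3.5 mm thick, runs along +x from its face (x 9 mm) to x 33 mm, ending in a head 6.4 mm wide, 2.5 mm long. Post axis 45 mm above the bench. It is clamped in an oblong slot, up to 8 mm either side (y) of the middle: this is not measured; see or feel it. Rigid; 9 N strains it.
- terminal_blue: Blue terminal block, the same shape with its own post (also up to 8 mm off the middle); not to be hooked or pressed on.
- terminal_white: White terminal block, the same shape with its own post (also up to 8 mm off the middle); not to be hooked or pressed on.
- meter: Hand-held test meter, yellow and black, 140 x 74 x 37 mm, loose, to be left alone; origin at the centre of its underside.
- screwdriver: Screwdriver with a yellow handle, 170 mm long, lying loose, to be left alone; origin under its middle.
- parts_box: Small open black box of components, 110 x 75 x 35 mm, loose, to be left alone; origin at the centre of its underside.
There are look-alikes about, which are no part of the job. Of the things that look like the stand, the larger one is meant.

How it is judged:
On the way:
1. the hook is pushed out beside or under the red terminal's post (plunger pressed 12.5 mm or more) (value of joint plunger above 0.0125 m and horizontal distance between hook and terminal_red below 0.04 m), for 0.1 s.
At the end, for the whole second after the job is handed in: Hook closed on the red terminal's post between block and head (hook's origin at x 10 to 30.5 mm, y within 11 mm in the terminal's frame), pulled against it by the spring alone: over 1.5 N, plunger resting at 6.5 to 10.5 mm; at rest and let go (value of joint plunger between 0.0065 and 0.0105 m and contact force between hook and terminal_red above 1.5 N and x of hook in the frame of terminal_red between 0.01 and 0.0305 m and y of hook in the frame of terminal_red between -0.011 and 0.011 m and linear speed of hook below 0.01 m/s); the robot touches nothing.
It fails at once if the red terminal's post is strained: more than 9 N between hook and terminal (contact force between hook and terminal_red above 9 N).
It fails at once if the plunger is let fly up, faster than 0.2 m/s, instead of being eased up (velocity of joint plunger below -0.2 m/s).
It fails at once if the hook presses on the blue or white terminal or its post with more than 2 N (contact force between hook and terminal_blue above 2 N or contact force between hook and terminal_white above 2 N).
It fails at once if the thumb tab is rammed on its stop: more than 20 N on the collar (contact force between thumb_tab and collar above 20 N).
It fails at once if the meter, the screwdriver or the parts box is moved more than 15 mm (distance of any of meter, screwdriver, parts_box from where it was at the start of the episode above 0.015 m).
It also fails if it takes over 48 s, if anything falls off the work surface, if the arm or the gripper's body presses on something with over 40 N, if the wrist force passes 120 N, or if a joint passes its speed limit or range.

## Working session

There is one attempt and no reset: what is moved stays moved. The work goes in short steps, Python scripts to look and compute and a tool call to move; the robot and the scene stay as the last step left them, time stands still between calls to the robot, and variables do not carry over. Pictures are saved under pics/ and viewed, and the job is handed in when it is done.

Besides the shell and the picture viewer there is one more tool, called as a command line: name --argument value ..., lists and objects as JSON in quotes. drive_tool: Moves the arm, as the interface text tells. Shift numbers are shares of 0.6 m and turn numbers shares of 45 degrees, none past 1 either way. Its arguments: {"type":"object","properties":{"steps":{"type":"array"},"force":{"type":"number"}},"required":["steps"]}

```bash
mkdir -p pics; ls; python3 - <<'E'
from station import *
import cv2,numpy as np
s=sense()
print(s)
for n in ["scene","side","wrist"]:
    im,d=snapshot(n); cv2.imwrite(f"pics/{n}0.png",im[:,:,::-1]); np.save(f"pics/{n}0.npy",d); print(n,camera_params(n))
E
```

```text
pics
{'clock': 0.0, 'qpos': array([ 1.139799  ,  0.5220418 , -0.03632459,  1.59999593,  0.02118525,
        1.02109392, -0.11276495]), 'joint_velocities': array([-0.00083792, -0.00173784, -0.00061175, -0.00071991,  0.00042888,
       -0.00116616, -0.00034674]), 'effort': array([-1.74956665e-03, -9.27082586e+01,  1.97898656e+00, -3.69918716e+01,
        1.77657057e-02,  8.09318240e-03, -2.17002739e-04]), 'position': array([ 0.22048735, -0.58445836,  0.23071277]), 'tool_rot': array([ 9.83770759e-01,  1.79428987e-01, -1.38271244e-04, -5.60490324e-04]), 'ft_force': array([-0.03048039, -0.64864786, -0.03613431]), 'torque': array([-0.01293577,  0.00510364,  0.01266711]), 'grip_width': 0.0854099377076041}
scene {'K': array([[430.44285098,   0.        , 261.71296109],
       [  0.        , 430.44285098, 187.85851789],
       [  0.        ,   0.        ,   1.        ]]), 'rvec': array([ 1.11011201,  2.23919671, -1.09610383]), 'tvec': array([ 0.31732645, -0.14588087,  1.36636286])}
side {'K': array([[355.79003352,   0.        , 257.06215708],
       [  0.        , 355.79003352, 183.75717367],
       [  0.        ,   0.        ,   1.        ]]), 'rvec': array([ 2.28216463, -0.24852816,  0.14093341]), 'tvec': array([-0.51746815,  0.17019343,  0.86729618])}
wrist {'K': array([[344.86650417,   0.        , 253.3067904 ],
       [  0.        , 344.86650417, 192.09695049],
       [  0.        ,   0.        ,   1.        ]]), 'hand_eye': array([[-6.08907700e-04, -9.49998653e-01, -3.12253405e-01,
         7.95269552e-02],
       [ 9.99999807e-01, -5.40657474e-04, -3.05148669e-04,
         4.19920089e-04],
       [ 1.21068687e-04, -3.12253531e-01,  9.49998799e-01,
        -1.43049864e-01],
       [ 0.00000000e+00,  0.00000000e+00,  0.00000000e+00,
         1.00000000e+00]])}
```

View pics/scene0.png

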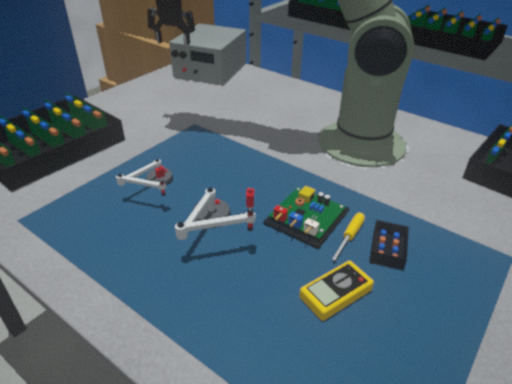

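View pics/side0.png

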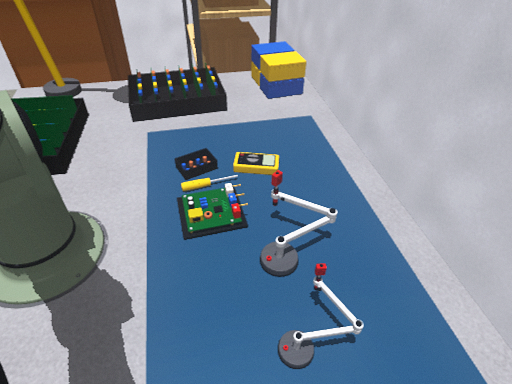

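View pics/wrist0.png

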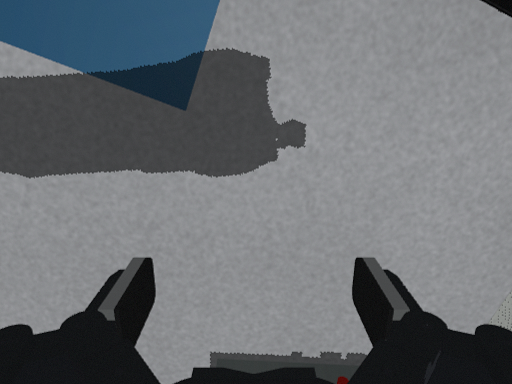

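The scene view shows two candidate probes. The larger stand has its base at about (212,208) and its red tab at (250,195). The smaller look-alike has its base at (160,176) and its red tab at (160,170). In the side view they are at (279,258) with tab (277,178), and (296,348) with tab (320,270). The larger one is the one I want, so I'll check it with crops and depth.

```bash
cat > h.py <<'E'
from station import *
import cv2,numpy as np
from scipy.spatial.transform import Rotation as R
def ext(n,s=None):
    p=camera_params(n);K=p["K"]
    if n=="wrist":
        T=np.eye(4);T[:3,:3]=R.from_quat(s["tool_rot"]).as_matrix();T[:3,3]=s["position"]
        return K,T@p["hand_eye"]
    M=np.eye(4);M[:3,:3]=cv2.Rodrigues(p["rvec"])[0];M[:3,3]=p["tvec"]
    return K,np.linalg.inv(M)
def ray(K,T,u,v):
    return T[:3,:3]@np.array([(u-K[0,2])/K[0,0],(v-K[1,2])/K[1,1],1.]),T[:3,3]
def atz(K,T,u,v,z):
    d,o=ray(K,T,u,v);return o+d*(z-o[2])/d[2]
def atd(K,T,u,v,dep):
    d,o=ray(K,T,u,v);return o+d*dep
def cloud(K,T,D):
    v,u=np.mgrid[:D.shape[0],:D.shape[1]]
    P=np.stack([(u-K[0,2])/K[0,0]*D,(v-K[1,2])/K[1,1]*D,D],-1)
    return P@T[:3,:3].T+T[:3,3]
def proj(K,T,p):
    c=np.linalg.inv(T)@np.append(p,1);return K[0,0]*c[0]/c[2]+K[0,2],K[1,1]*c[1]/c[2]+K[1,2]
def crop(im,x0,y0,w,h,f,name):
    cv2.imwrite(name,cv2.resize(im[y0:y0+h,x0:x0+w],None,fx=f,fy=f,interpolation=cv2.INTER_CUBIC))
E
python3 - <<'E'
from h import *
a=cv2.imread("pics/scene0.png");crop(a,165,150,200,150,4,"pics/sceneC.png")
b=cv2.imread("pics/side0.png");crop(b,170,150,180,130,4.4,"pics/sideC.png")
for n in["scene","side"]:
    im=cv2.cvtColor(cv2.imread(f"pics/{n}0.png"),cv2.COLOR_BGR2HSV);D=np.load(f"pics/{n}0.npy")
    K,T=ext(n);C=cloud(K,T,D)
    m=((im[...,0]<8)|(im[...,0]>172))&(im[...,1]>150)&(im[...,2]>60)
    k,l,st,ce=cv2.connectedComponentsWithStats(m.astype(np.uint8))
    for i in range(1,k):
        if st[i,4]>12:
            q=C[(l==i)&(D>0)]; print(n,st[i],np.median(q,0).round(3),q.min(0).round(3),q.max(0).round(3))
E
```

```text
scene [156 167  10  10  47] [ 0.606 -0.25   0.114] [ 0.509 -0.352  0.021] [ 0.613 -0.247  0.123]
scene [247 189   7  17 102] [0.587 0.008 0.152] [ 0.57  -0.007  0.128] [0.592 0.015 0.16 ]
scene [275 206  12  15  79] [0.481 0.024 0.046] [0.468 0.003 0.022] [0.487 0.029 0.05 ]
side [272 170  10  16 119] [ 0.575 -0.003  0.149] [ 0.565 -0.011  0.002] [0.62  0.178 0.16 ]
side [232 203   9  15  99] [0.476 0.003 0.046] [ 0.467 -0.002  0.025] [0.485 0.029 0.051]
side [267 256   5   5  20] [ 0.525 -0.146  0.027] [ 0.52  -0.151  0.02 ] [ 0.531 -0.14   0.028]
side [315 263  12  12 103] [ 0.599 -0.258  0.117] [ 0.592 -0.261  0.099] [ 0.61  -0.249  0.126]
side [283 345   5   5  20] [ 0.505 -0.353  0.021] [ 0.501 -0.358  0.017] [ 0.509 -0.349  0.023]
```

View pics/sceneC.png

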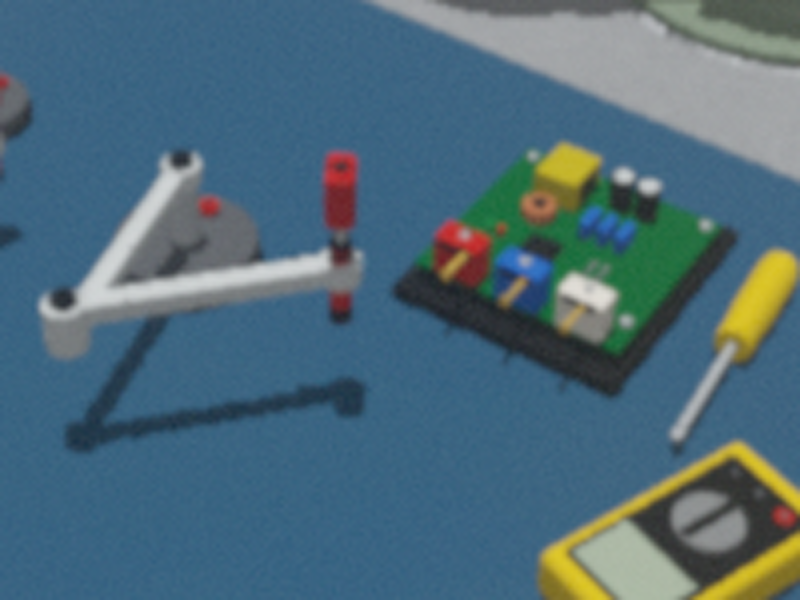

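View pics/sideC.png

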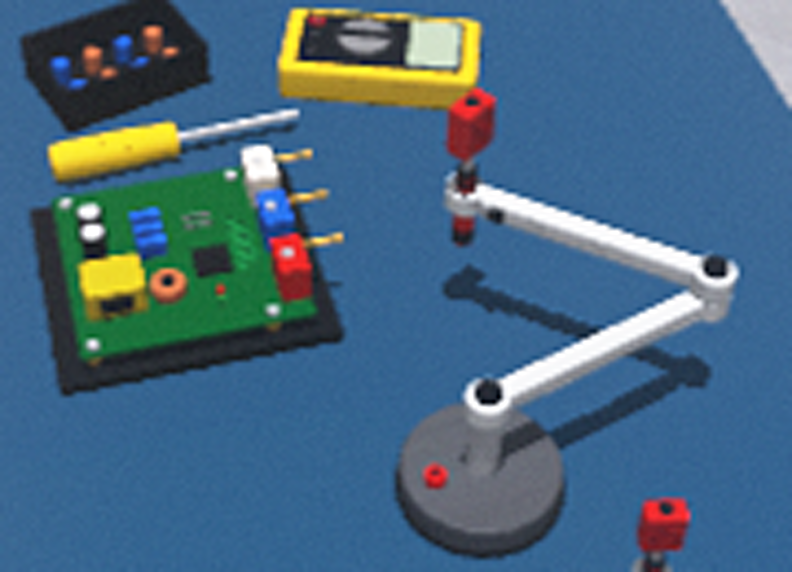

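The larger stand is confirmed. Its tab is at about (0.58, 0.00, 0.14), and its top at 0.158 m matches the description. The look-alike is 0.25 m away, with its tab top only 0.126 m high. The red terminal is the one nearest the stand. I'll bring the wrist camera above both.

drive_tool --steps '[[[0.02, -0.02, -0.1], [0, 0, 0], -1], [[0.83, -0.737, -0.117], [0, 0, 0.46], -1], [[0.83, -0.737, -0.117], [0, 0, 0.46], -1], [[0.83, -0.737, -0.117], [0, 0, 0.46], -1], [[0.83, -0.737, -0.117], [0, 0, 0.46], -1], [[0.83, -0.737, -0.117], [0, 0, 0.46], -1], [[0.83, -0.737, -0.117], [0, 0, 0.46], -1], [[0.83, -0.737, -0.117], [0, 0, 0.46], -1], [[0.83, -0.737, -0.117], [0, 0, 0.46], -1], [[0.83, -0.737, -0.117], [0, 0, 0.46], -1]]' --force 40

```text
clock: 1.4
position: [0.4895, -0.0721, 0.3002]
tool_rot: [1.0, -0.0, 0.0, 0.0]
ft_force: [0.5, -0.9, -0.5]
grip_width: 0.0854
```

drive_tool --steps '[[[0.067, -0.12, 0], [0, 0, 0], -1], [[0.067, -0.12, 0], [0, 0, 0], -1], [[0.067, -0.12, 0], [0, 0, 0], -1]]'

```text
clock: 1.78
position: [0.5293, -0.0011, 0.2997]
tool_rot: [1.0, 0.001, -0.0, -0.0]
ft_force: [0.6, -0.6, 0.4]
grip_width: 0.0851
```

```bash
python3 - <<'E'
from h import *
s=sense();print(s["position"],s["tool_rot"],s["qpos"],s["ft_force"])
im,D=snapshot("wrist");np.save("pics/w1.npy",D);im=im[:,:,::-1].copy();cv2.imwrite("pics/w1.png",im)
import pickle;pickle.dump({k:s[k] for k in("position","tool_rot")},open("pics/w1.pkl","wb"))
crop(im,100,0,320,300,2,"pics/w1c.png")
E
```

```text
[ 0.52929287 -0.00108874  0.29968489] [ 9.99999684e-01  6.82065391e-04 -3.93871850e-04 -1.07406429e-04] [ 0.12233191  0.31057459 -0.29673598  1.75374607  0.10042607  1.09285294
 -1.77678523] [ 0.57838325 -0.5612241   0.42242247]
```

View pics/w1c.png

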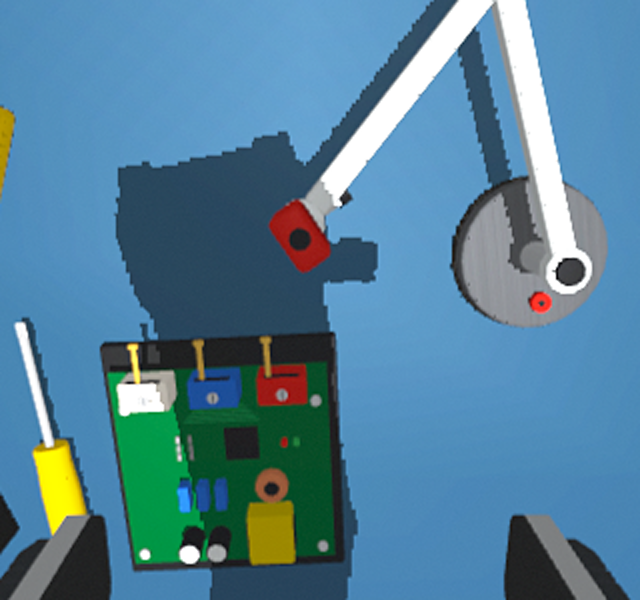

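This view shows the tab top at crop (300,238), rotated on the page, with the red terminal's post running up from about (266,375) to (265,340). I'll enlarge both.

```bash
python3 - <<'E'
from h import *
im=cv2.imread("pics/w1.png")
crop(im,220,85,70,55,10,"pics/w1tab.png");crop(im,145,155,125,65,6.4,"pics/w1term.png")
E
```

```text
(no output)
```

View pics/w1tab.png

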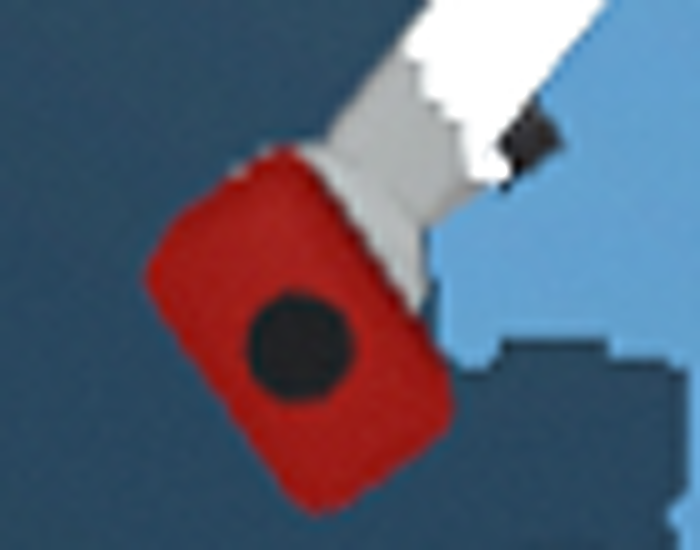

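View pics/w1term.png

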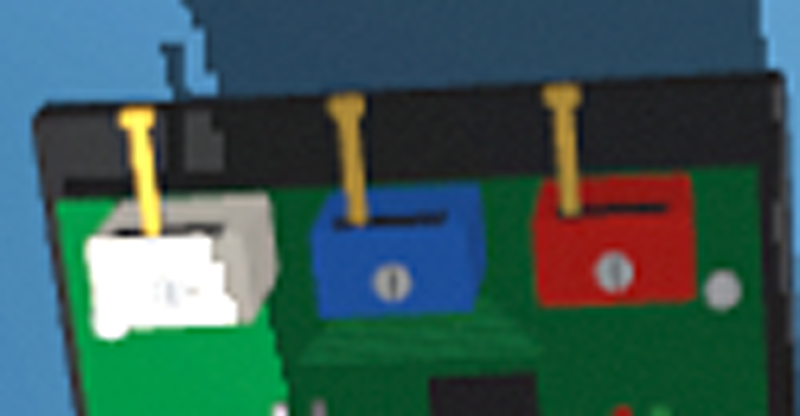

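```bash
python3 - <<'E'
from h import *
import pickle;s=pickle.load(open("pics/w1.pkl","rb"));K,T=ext("wrist",s);D=np.load("pics/w1.npy")
f=lambda u,v,z:atz(K,T,u,v,z)
dot=f(250.0,119.7,.158);print("dot",dot.round(4),"depthz",atd(K,T,250,119.7,D[120,250]).round(4))
A=lambda x,y:f(220+(x+.5)/10-.5,85+(y+.5)/10-.5,.158)
for a,b in[((155,290),(295,500)),((310,170),(445,365)),((150,260),(265,155)),((340,510),(450,430))]:
    d=A(*b)-A(*a);print(np.degrees(np.arctan2(d[1],d[0])).round(1),np.linalg.norm(d).round(4))
B=lambda x,y,z:f(145+(x+.5)/6.4-.5,155+(y+.5)/6.4-.5,z)
for nm,h,b in[("red",(562,90),(571,212)),("blue",(346,100),(357,222)),("white",(137,116),(153,232))]:
    p,q=B(*h,.0465),B(*b,.0465);d=p-q;print(nm,p.round(4),q.round(4),np.linalg.norm(d).round(4),np.degrees(np.arctan2(d[1],d[0])).round(1))
# carrier front edge top z?, block top front edges
for nm,l,r in[("red",(541,180),(690,176)),("blue",(323,192),(480,184))]:
    p,q=B(*l,.0486),B(*r,.0486);d=p-q;print(nm,p.round(4),q.round(4),np.linalg.norm(d).round(4),np.degrees(np.arctan2(d[1],d[0])).round(1)-90)
C=cloud(K,T,D)
for u,v in[(250,119),(232,169),(241,190),(233,178)]:print(u,v,C[v,u].round(4))
# scene/side posts check
E
```

```text
dot [0.5773 0.0011 0.158 ] depthz [0.5773 0.0011 0.1581]
-146.4 0.0203
-144.5 0.0189
-48.7 0.0124
-54.0 0.0111
red [0.5077 0.0232 0.0465] [0.4841 0.0219 0.0465] 0.0237 3.1
blue [0.5058 0.0632 0.0465] [0.4821 0.0623 0.0465] 0.0237 2.2
white [0.5027 0.1021 0.0465] [0.4801 0.1009 0.0465] 0.0227 3.1
red [0.491  0.0273 0.0486] [ 0.4918 -0.0005  0.0486] 0.0278 1.7000000000000028
blue [0.4886 0.068  0.0486] [0.4902 0.0386 0.0486] 0.0294 3.0999999999999943
250 119 [0.5778 0.0011 0.1579]
232 169 [0.5076 0.0236 0.0476]
241 190 [0.4815 0.0132 0.0474]
233 178 [0.4965 0.0226 0.0476]
```

Depth and geometry agree: tab top centre (0.5775, 0.0011), yaw about 35°, z 0.158. The red post lies along about 3° yaw, with its axis near y = 0.0226 at x = 0.497. I'll move above the tab next.

drive_tool --steps '[[[0.08, -0.004, 0.05], [0, 0, -0.778], -1], [[0.08, -0.004, 0.167], [0, 0, -0.778], -1], [[0.08, -0.004, 0.167], [0, 0, -0.778], -1], [[0.08, -0.004, 0.167], [0, 0, -0.778], -1], [[0.08, -0.004, 0.167], [0, 0, -0.778], -1]]'

```text
clock: 2.45
position: [0.5768, -0.0015, 0.1999]
tool_rot: [0.954, 0.299, -0.0, 0.0]
ft_force: [0.5, -0.3, -0.1]
grip_width: 0.0855
```

```bash
python3 - <<'E'
from h import *
s=sense();print(s["position"],R.from_quat(s["tool_rot"]).as_euler("ZYX",degrees=True),s["qpos"],s["ft_force"])
im,D=snapshot("wrist");im=im[:,:,::-1].copy();K,T=ext("wrist",s)
for z in(.158,.126):print(proj(K,T,np.array([.5775,.0011,z])))
cv2.imwrite("pics/w2.png",im)
E
```

```text
[ 0.57679803 -0.00150543  0.19990678] [3.48264480e+01 3.57009987e-02 1.79982090e+02] [ 0.18610555  0.50475452 -0.40083469  1.74741774  0.23694505  0.93760498
 -1.2740634 ] [ 0.53481669 -0.29304091 -0.08812021]
(np.float64(249.96162577487007), np.float64(219.2555862355276))
(np.float64(250.3964152301089), np.float64(200.67796789015287))
```

View pics/w2.png

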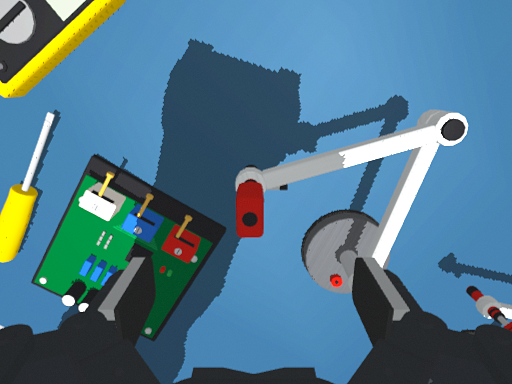

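The tab sits where predicted, with its dot at (250,219), and it is square to the jaws. I'll descend and then close.

drive_tool --steps '[[[0.0035, -0.003, 0.06], [0, 0, 0], -1], [[0.0035, -0.003, 0.11], [0, 0, 0], -1], [[0.0035, -0.003, 0.123], [0, 0, 0], -1], [[0.0035, -0.003, 0.123], [0, 0, 0], -1]]'

```text
clock: 3.0
position: [0.578, 0.0028, 0.1266]
tool_rot: [0.954, 0.3, 0.0, 0.0]
ft_force: [-0.2, -0.6, 0.5]
grip_width: 0.0851
```

drive_tool --steps '[[[0, 0, 0], [0, 0, 0], 0.2], [[0, 0, 0], [0, 0, 0], 0.5], [[0, 0, 0], [0, 0, 0], 0.7], [[0, 0, 0], [0, 0, 0], 1], [[0, 0, 0], [0, 0, 0], 1], [[0, 0, 0], [0, 0, 0], 1]]' --force 40

```text
clock: 3.75
position: [0.578, 0.003, 0.1262]
tool_rot: [0.954, 0.301, 0.0, 0.0]
ft_force: [0.7, -0.7, 2.2]
grip_width: 0.0155
```

```bash
python3 - <<'E'
from h import *
s=sense();print(s["position"],R.from_quat(s["tool_rot"]).as_euler("ZYX",degrees=True),s["grip_width"],s["ft_force"],s["torque"])
im,D=snapshot("wrist");im=im[:,:,::-1].copy()
cv2.imwrite("pics/w3.png",im)
im,D=snapshot("side");im=im[:,:,::-1].copy();crop(im,200,120,160,120,5,"pics/s3.png")
E
```

```text
[0.57797694 0.00300819 0.12619804] [ 3.49758387e+01 -8.60124520e-03  1.79993368e+02] 0.015457360160644619 [ 0.72919842 -0.70801838  2.2091572 ] [-0.03407253 -0.03245441 -0.07920825]
```

View pics/w3.png

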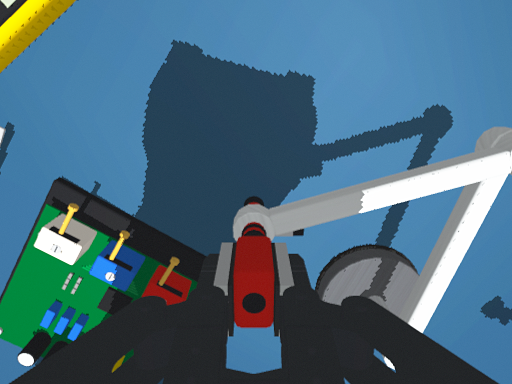

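View pics/s3.png

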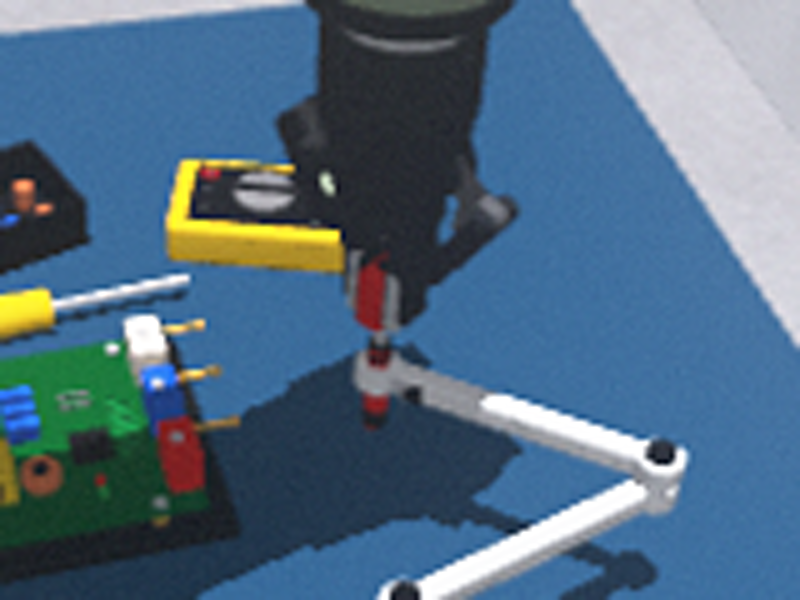

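Grasped: the opening is 15.5 mm and the tab is between the pads. The wrist camera can see the barrel mouth, so I'll turn to the terminal's yaw at a clear spot, press about 14 mm, and see which way the hook faces.

drive_tool --steps '[[[-0.01, -0.01, 0], [0, 0, 0.18], 1], [[-0.02, -0.022, 0], [0, 0, 0.36], 1], [[-0.03, -0.033, 0], [0, 0, 0.54], 1], [[-0.04, -0.0445, 0], [0, 0, 0.711], 1], [[-0.04, -0.0445, 0.006], [0, 0, 0.711], 1], [[-0.04, -0.0445, 0.012], [0, 0, 0.711], 1], [[-0.04, -0.0445, 0.018], [0, 0, 0.711], 1], [[-0.04, -0.0445, 0.0225], [0, 0, 0.711], 1], [[-0.04, -0.0445, 0.0225], [0, 0, 0.711], 1]]'

```text
clock: 4.97
position: [0.543, 0.0111, 0.1124]
tool_rot: [1.0, 0.026, -0.0, -0.0]
ft_force: [0.6, 0.1, 3.7]
grip_width: 0.0151
```

```bash
python3 - <<'E'
from h import *
s=sense();print(s["position"],R.from_quat(s["tool_rot"]).as_euler("ZYX",degrees=True),s["grip_width"],s["ft_force"],s["torque"])
im,D=snapshot("wrist");im=im[:,:,::-1].copy()
cv2.imwrite("pics/w4.png",im);np.save("pics/w4.npy",D);crop(im,195,130,120,90,6.5,"pics/w4c.png")
K,T=ext("wrist",s)
im,D=snapshot("scene");im=im[:,:,::-1].copy();crop(im,215,150,100,75,8,"pics/sc4.png")
print(ext("scene")[1][:3,3],ext("side")[1][:3,3])
E
```

```text
[0.54295997 0.01106638 0.11239248] [ 3.00128436e+00  1.19956974e-02 -1.79996947e+02] 0.015077214215648014 [0.58869276 0.11856183 3.66333146] [ 0.0098771  -0.06843533  0.05355498]
[1.13711658 0.44045412 0.70844253] [ 0.36903892 -0.63819362  0.71095775]
```

View pics/w4.png

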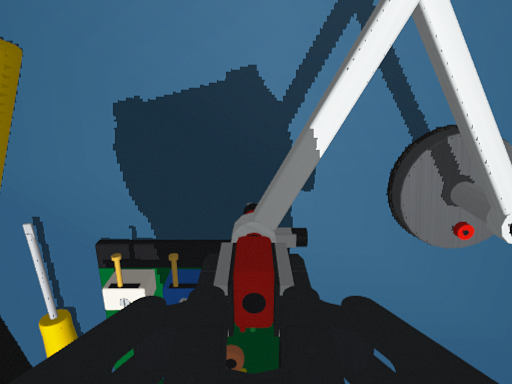

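View pics/w4c.png

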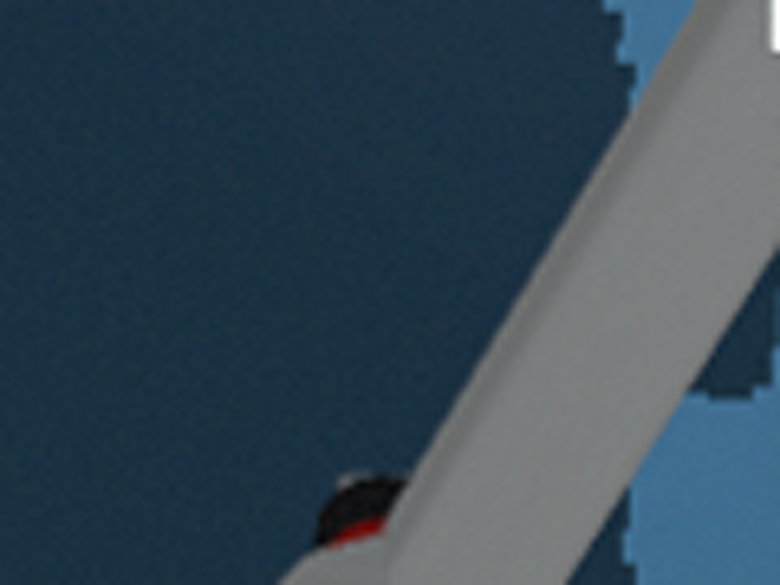

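View pics/sc4.png

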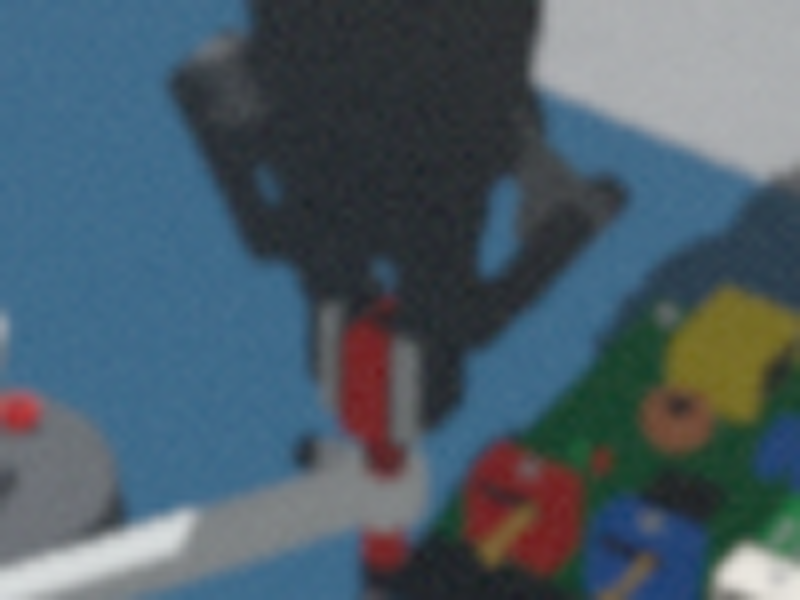

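```bash
python3 - <<'E'
from h import *
s=sense();w=cv2.imread("pics/w4.png");crop(w,235,190,40,30,20,"pics/w4cc.png")
K,T=ext("wrist",s)
# probe axis in tool frame from dot at (254,303), top z=.158-.0141
d=atz(K,T,254,303,.1439);print("dot",d)
o=[]
for n in("scene","side"):
    im,D=snapshot(n);im=im[:,:,::-1].copy()
    K2,T2=ext(n);u,v=map(int,proj(K2,T2,np.array([.543,.011,.045])));print(n,u,v,D[v-3:v+8,u-4:u+5].round(3).tolist() if 0 else "")
    o.append(cv2.resize(im[v-16:v+20,u-20:u+20],None,fx=10,fy=10,interpolation=cv2.INTER_CUBIC))
cv2.imwrite("pics/hk4.png",np.hstack(o))
E
```

```text
dot [0.54141381 0.01022683 0.1439    ]
scene 262 223 
side 260 205
```

View pics/hk4.png

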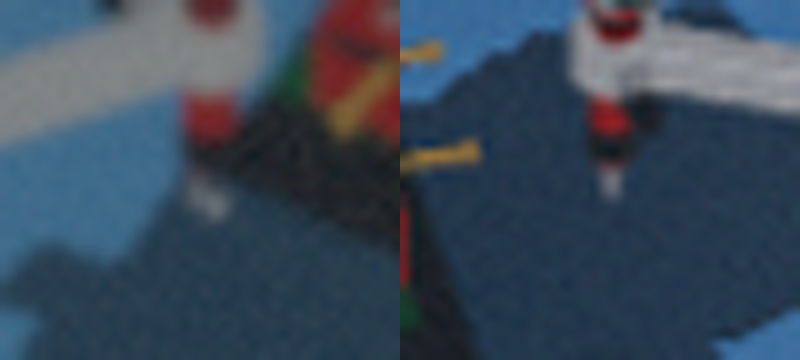

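View pics/w4cc.png

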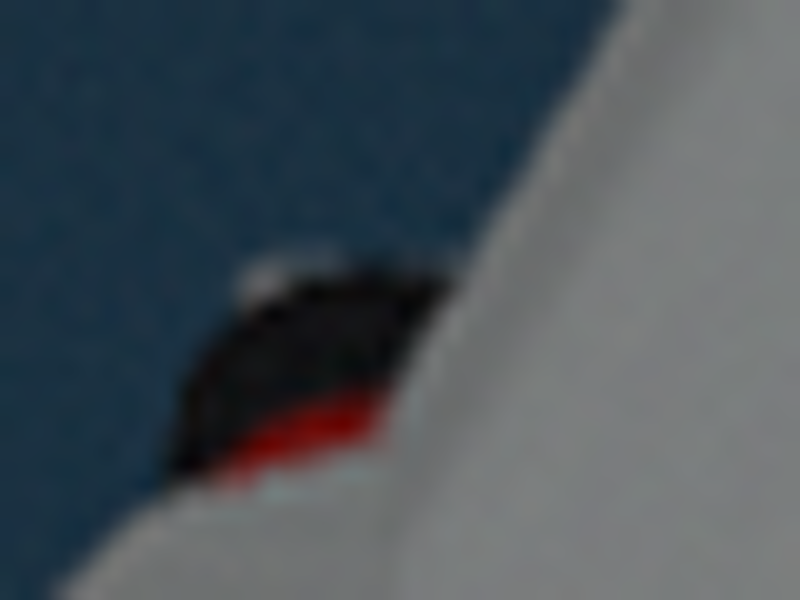

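```bash
python3 - <<'E'
from h import *
acc=0
for i in range(3):
    im,D=snapshot("scene");acc=acc+im.astype(float)
im=(acc/3)[:,:,::-1].astype(np.uint8)
K,T=ext("scene");c=np.array([.5414,.0102])
def px(y,z):
    a=np.radians(3);p=np.array([c[0]-y*np.sin(a),c[1]+y*np.cos(a),z]);return np.array(proj(K,T,p))
f=20;x0,y0=245,205
big=cv2.resize(im[y0:y0+35,x0:x0+40],None,fx=f,fy=f,interpolation=cv2.INTER_NEAREST)
outs=[big.copy()]
cv2.imwrite("pics/hk4b.png",big)
zs=.0375
for sg in(1,-1):
    print(sg,"shank",px(-.0037*sg,.05).round(1),px(-.0037*sg,zs-.001).round(1),"tip",px(.0037*sg,zs-.001).round(1),px(.0037*sg,zs+.0045).round(1))
print("axis mouth",px(0,.05),px(0,.064))
E
```

```text
1 shank [261.2 221. ] [261.1 225.4] tip [263.8 226.7] [263.9 224.9]
-1 shank [263.9 222.3] [263.8 226.7] tip [261.1 225.4] [261.2 223.6]
axis mouth [262.56884234 221.66694193] [262.67463177 217.05155975]
```

View pics/hk4b.png

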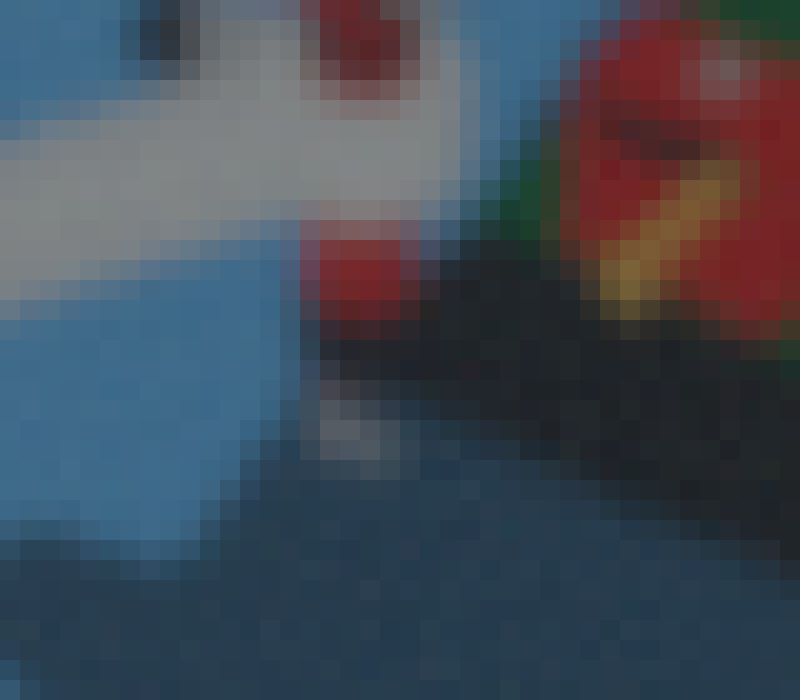

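The scene crop shows the hook's shank on the left, at column 261 and rows 223–227, and the tip on the right at column 264 and rows 226–227. That puts the tip on world +y, so I should approach the post from its −y side, moving +y. I'll check the press depth from the tab-top height.

```bash
python3 - <<'E'
from h import *
s=sense();K,T=ext("wrist",s);D=np.load("pics/w4.npy");C=cloud(K,T,D)
for u,v in[(254,303),(254,315),(244,312),(262,312),(254,292),(236,240),(254,262)]:print(u,v,C[v,u].round(4))
print(s["clock"],s["ft_force"])
im=cv2.imread("pics/w4.png");crop(im,215,225,80,110,5,"pics/w4t.png")
E
```

```text
254 303 [0.5428 0.0103 0.1459]
254 315 [0.5376 0.0101 0.1461]
244 312 [0.5375 0.0139 0.1445]
262 312 [0.5377 0.007  0.1442]
254 292 [0.5469 0.0106 0.1448]
236 240 [0.5434 0.0196 0.0949]
254 262 [0.5552 0.011  0.1373]
5.325 [-0.17311888  0.06487859  3.865386  ]
```

View pics/w4t.png

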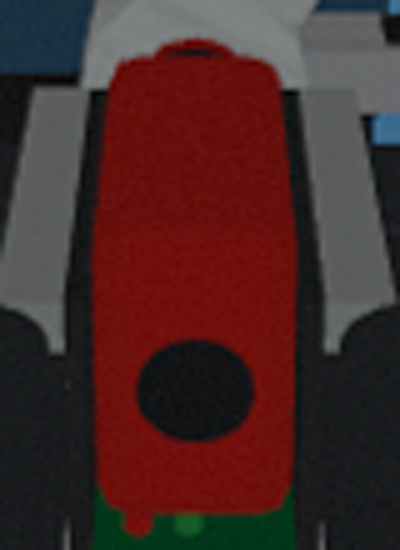

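drive_tool --steps '[[[-0.02, -0.0015, 0.001], [0, 0, 0], 1], [[-0.04, -0.003, 0.002], [0, 0, 0], 1], [[-0.06, -0.0045, 0.002], [0, 0, 0], 1], [[-0.077, -0.0057, 0.002], [0, 0, 0], 1], [[-0.077, -0.0057, 0.002], [0, 0, 0], 1], [[-0.077, -0.0057, 0.002], [0, 0, 0], 1]]'

```text
clock: 6.08
position: [0.4968, 0.0122, 0.1115]
tool_rot: [1.0, 0.026, 0.0, -0.0]
ft_force: [-0.5, -0.7, 4.4]
grip_width: 0.0156
```

```bash
cat > look.py <<'E'
from h import *
import sys
t=sys.argv[1]
s=sense();print(s["clock"],s["position"].round(4),R.from_quat(s["tool_rot"]).as_euler("ZYX",degrees=True).round(2),s["grip_width"].round(4),s["ft_force"].round(2),s["torque"].round(3))
im,D=snapshot("wrist");im=im[:,:,::-1].copy();K,T=ext("wrist",s);C=cloud(K,T,D)
print("top",[C[v,u].round(4).tolist() for u,v in((244,312),(262,312),(254,303))])
sc=snapshot("scene")[0][:,:,::-1];sd=snapshot("side")[0][:,:,::-1]
o=[]
for n,i in(("scene",sc),("side",sd)):
    k,t2=ext(n);u,v=map(int,proj(k,t2,np.array([.497,.02,.05])))
    o.append(cv2.resize(i[v-22:v+22,u-20:u+20],None,fx=10,fy=10,interpolation=cv2.INTER_CUBIC))
cv2.imwrite(f"pics/hk{t}.png",np.hstack(o))
cv2.imwrite(f"pics/w{t}.png",im)
E
python3 look.py 5
```

```text
Traceback (most recent call last):
  File "look.py", line 4, in <module>
    s=sense();print(s["clock"],s["position"].round(4),R.from_quat(s["tool_rot"]).as_euler("ZYX",degrees=True).round(2),s["grip_width"].round(4),s["ft_force"].round(2),s["torque"].round(3))
                                                                                                                       ^^^^^^^^^^^^^^^^^^^^^
AttributeError: 'float' object has no attribute 'round'
```

```bash
sed -i 's/s\["grip_width"\].round(4)/round(s["grip_width"],4)/' look.py; python3 look.py 5
```

```text
6.075 [0.4968 0.0122 0.1115] [ 2.98e+00 -1.00e-02 -1.80e+02] 0.0156 [-0.54 -0.7   4.37] [0.095 0.092 0.041]
top [[0.492, 0.015, 0.144], [0.4914, 0.008, 0.1428], [0.4965, 0.0114, 0.1445]]
```

View pics/hk5.png

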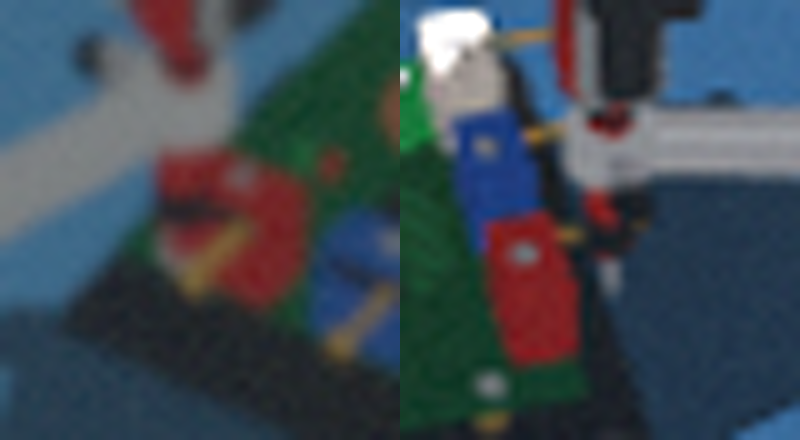

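View pics/w5.png

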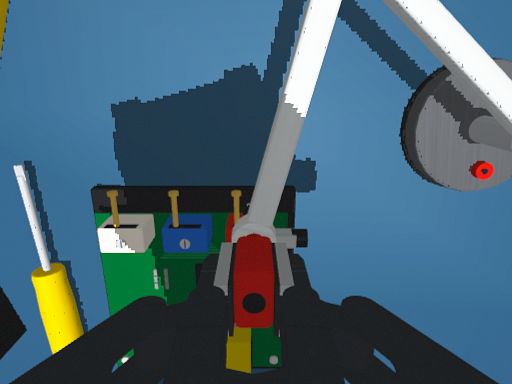

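```bash
python3 - <<'E'
from h import *
s=sense();K,T=ext("wrist",s)
print(atz(K,T,236,193.5,.0465),atz(K,T,237.2,209,.0465),"axis",atz(K,T,254.2,303,.1432))
im=cv2.imread("pics/w5.png");crop(im,205,175,75,60,10,"pics/w5c.png")
E
```

```text
[0.50669927 0.02316977 0.0465    ] [0.49620774 0.02202027 0.0465    ] axis [0.49571451 0.01124372 0.1432    ]
```

View pics/w5c.png

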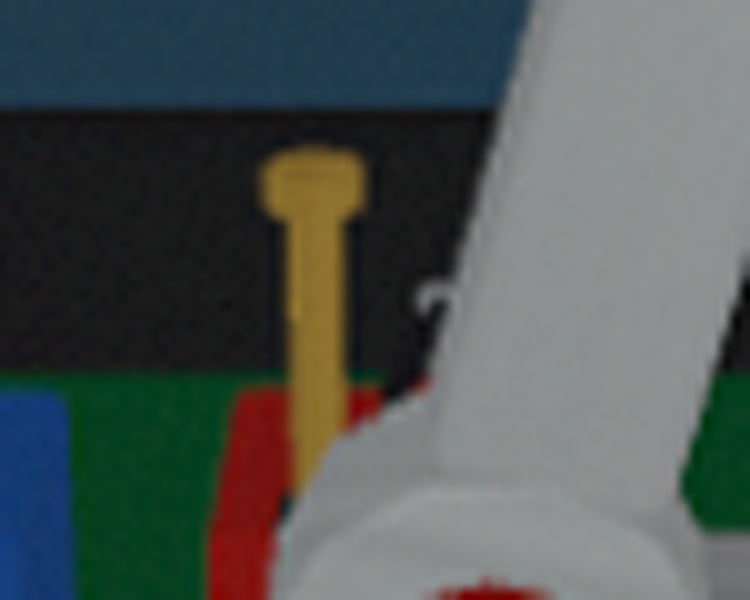

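The wrist crop shows the J hook's upturned end at about (435,295), on the left (+y) side facing the post, so the orientation is right. The post spans x 288–347 in the crop. Now the gap.

```bash
python3 - <<'E'
from h import *
s=sense();K,T=ext("wrist",s)
f=lambda x,y,z:atz(K,T,205+(x+.5)/10-.5,175+(y+.5)/10-.5,z).round(4)
print("tip outer",f(416,305,.038)," post L/R at same row",f(289,300,.045),f(347,300,.045),"head",f(313,180,.0465),"head end",f(313,150,.0465))
E
```

```text
tip outer [0.4961 0.0164 0.038 ]  post L/R at same row [0.4986 0.0246 0.045 ] [0.4988 0.0209 0.045 ] head [0.5073 0.0233 0.0465] head end [0.5093 0.0234 0.0465]
```

The hook axis is about y 0.0115 and the post centre about 0.0226 here, roughly 11 mm away. I'll advance 9 mm first and then feel.

drive_tool --steps '[[[0, -0.003, 0], [0, 0, 0], 1], [[0, -0.006, 0], [0, 0, 0], 1], [[0, -0.009, 0], [0, 0, 0], 1], [[0, -0.012, 0], [0, 0, 0], 1], [[0, -0.015, 0], [0, 0, 0], 1], [[0, -0.015, 0], [0, 0, 0], 1]]'

```text
clock: 6.98
position: [0.4961, 0.0214, 0.1114]
tool_rot: [1.0, 0.026, -0.0, -0.0]
ft_force: [-0.3, 0.2, 5.7]
grip_width: 0.0153
```

```bash
python3 look.py 6;  python3 - <<'E'
from h import *
im=cv2.imread("pics/w6.png");crop(im,205,175,75,60,10,"pics/w6c.png")
E
```

```text
6.975 [0.4961 0.0214 0.1114] [   3.      0.   -179.99] 0.0153 [-0.26  0.19  5.69] [0.096 0.019 0.008]
top [[0.4907, 0.0241, 0.1432], [0.4914, 0.0173, 0.1437], [0.4957, 0.0206, 0.1442]]
```

View pics/w6c.png

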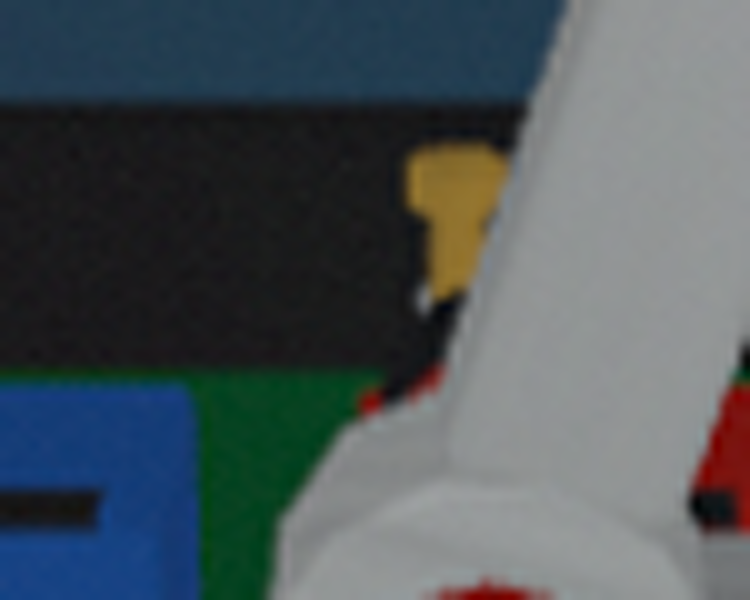

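View pics/hk6.png

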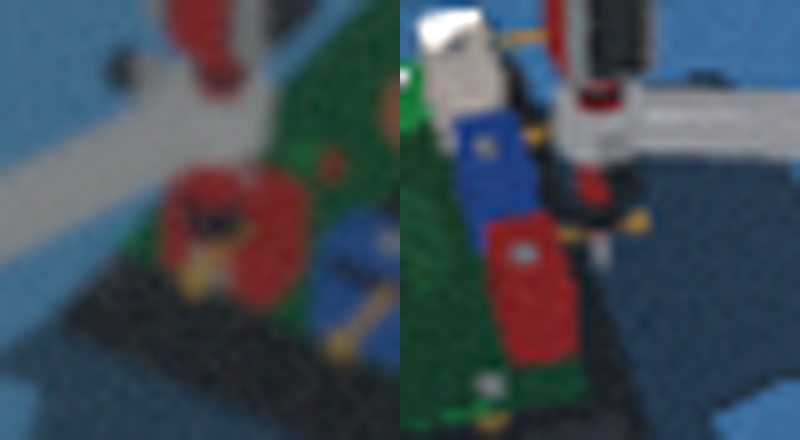

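The tip has passed under the post and its bright end shows at (420,298), just left of the post's edge. I'll advance finely while watching force-y.

drive_tool --steps '[[[0, -0.001, 0], [0, 0, 0], 1], [[0, -0.002, 0], [0, 0, 0], 1], [[0, -0.003, 0], [0, 0, 0], 1], [[0, -0.003, 0], [0, 0, 0], 1]]'

```text
clock: 7.62
position: [0.496, 0.023, 0.1114]
tool_rot: [1.0, 0.026, 0.0, -0.0]
ft_force: [-0.1, -0.3, 5.2]
grip_width: 0.0153
```

drive_tool --steps '[[[0, -0.0005, 0], [0, 0, 0], 1], [[0, -0.0005, 0], [0, 0, 0], 1]]'

```text
clock: 7.88
position: [0.496, 0.0233, 0.1114]
tool_rot: [1.0, 0.026, -0.0, -0.0]
ft_force: [0.0, 0.2, 4.5]
grip_width: 0.0154
```

drive_tool --steps '[[[0, -0.0005, 0], [0, 0, 0], 1], [[0, -0.0005, 0], [0, 0, 0], 1]]'

```text
clock: 8.12
position: [0.496, 0.0236, 0.1114]
tool_rot: [1.0, 0.026, 0.0, -0.0]
ft_force: [0.6, -0.1, 4.2]
grip_width: 0.0155
```

drive_tool --steps '[[[0, -0.0005, 0], [0, 0, 0], 1], [[0, -0.0005, 0], [0, 0, 0], 1]]'

```text
clock: 8.38
position: [0.496, 0.0239, 0.1114]
tool_rot: [1.0, 0.026, 0.0, -0.0]
ft_force: [-0.5, -1.0, 4.6]
grip_width: 0.0157
```

drive_tool --steps '[[[0, -0.0005, 0], [0, 0, 0], 1], [[0, -0.0005, 0], [0, 0, 0], 1]]'

```text
clock: 8.62
position: [0.496, 0.0242, 0.1114]
tool_rot: [1.0, 0.026, -0.0, -0.0]
ft_force: [-0.0, -0.3, 4.8]
grip_width: 0.0156
```

```bash
python3 look.py 7;  python3 - <<'E'
from h import *
im=cv2.imread("pics/w7.png");crop(im,205,175,75,60,10,"pics/w7c.png")
E
```

```text
8.625 [0.496  0.0242 0.1114] [   2.99    0.   -180.  ] 0.0156 [-0.05 -0.34  4.81] [-0.047  0.013 -0.057]
top [[0.4912, 0.027, 0.1441], [0.491, 0.0201, 0.1434], [0.4954, 0.0234, 0.1441]]
```

View pics/w7c.png

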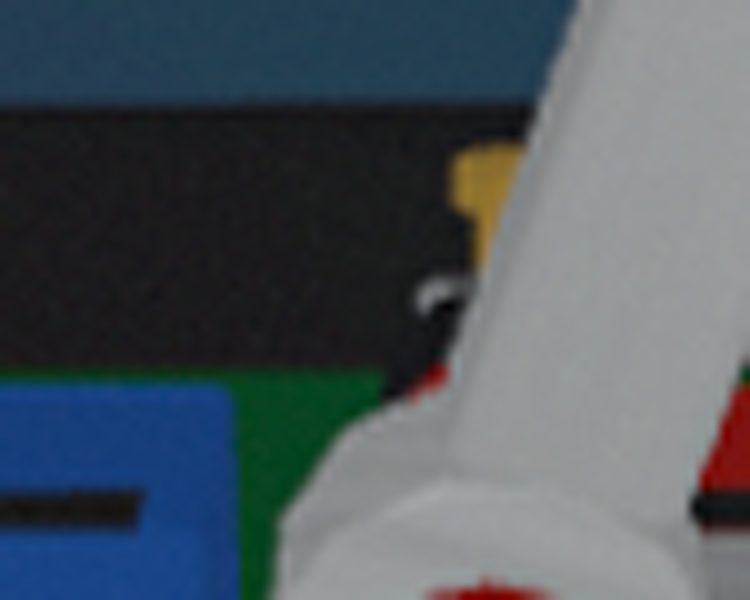

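```bash
python3 - <<'E'
from h import *
s=sense();K,T=ext("wrist",s)
f=lambda x,y,z:atz(K,T,205+(x+.5)/10-.5,175+(y+.5)/10-.5,z).round(4)
print("tip outer",f(416,305,.038),"post L",f(474,255,.045),"headL",f(449,180,.045))
E
```

```text
tip outer [0.4951 0.0284 0.038 ] post L [0.5014 0.0248 0.045 ] headL [0.5064 0.0267 0.045 ]
```

drive_tool --steps '[[[0, -0.0005, 0], [0, 0, 0], 1], [[0, -0.0005, 0], [0, 0, 0], 1]]'

```text
clock: 9.02
position: [0.4959, 0.0244, 0.1114]
tool_rot: [1.0, 0.026, -0.0, 0.0]
ft_force: [0.3, -0.4, 5.2]
grip_width: 0.0153
```

drive_tool --steps '[[[0, -0.0005, 0], [0, 0, 0], 1], [[0, -0.0005, 0], [0, 0, 0], 1]]'

```text
clock: 9.28
position: [0.4959, 0.0247, 0.1114]
tool_rot: [1.0, 0.026, -0.0, 0.0]
ft_force: [-0.4, -0.6, 4.8]
grip_width: 0.0153
```

drive_tool --steps '[[[0, -0.0005, 0], [0, 0, 0], 1], [[0, -0.0005, 0], [0, 0, 0], 1]]'

```text
clock: 9.52
position: [0.4959, 0.0249, 0.1114]
tool_rot: [1.0, 0.026, -0.0, 0.0]
ft_force: [0.3, -3.0, 3.7]
grip_width: 0.0155
```

```bash
cat > f.py <<'E'
from h import *
F=[];P=[];Q=[]
for i in range(10):
    snapshot("side");s=sense();F.append(s["ft_force"]);P.append(s["position"]);Q.append(s["torque"])
print(s["clock"],np.mean(F,0).round(2),np.std(F,0).round(2),np.mean(P,0).round(5),np.mean(Q,0).round(3))
E
python3 f.py
```

```text
10.025 [ 0.33 -3.26  4.62] [0.25 0.56 0.28] [0.4959  0.02496 0.1114 ] [-0.753 -0.107 -0.046]
```

Contact felt: −3.3 N at TCP y 0.0250, which matches the shank against the post as predicted. I'll back off 0.9 mm to centre the post in the hook, then ease up slowly.

drive_tool --steps '[[[0, 0.0008, 0], [0, 0, 0], 1], [[0, 0.0015, 0], [0, 0, 0], 1], [[0, 0.0015, 0], [0, 0, 0], 1]]'

```text
clock: 10.4
position: [0.496, 0.0244, 0.1114]
tool_rot: [1.0, 0.026, 0.0, -0.0]
ft_force: [-0.4, -0.2, 4.3]
grip_width: 0.0152
```

```bash
python3 f.py
```

```text
10.9 [-0.25  0.6   4.73] [0.46 0.34 0.51] [0.49597 0.02428 0.11141] [0.131 0.022 0.035]
```

drive_tool --steps '[[[0, 0, -0.001], [0, 0, 0], 1], [[0, 0, -0.002], [0, 0, 0], 1], [[0, 0, -0.003], [0, 0, 0], 1], [[0, 0, -0.004], [0, 0, 0], 1], [[0, 0, -0.005], [0, 0, 0], 1], [[0, 0, -0.006], [0, 0, 0], 1], [[0, 0, -0.007], [0, 0, 0], 1], [[0, 0, -0.008], [0, 0, 0], 1], [[0, 0, -0.008], [0, 0, 0], 1]]' --force 30

```text
clock: 12.02
position: [0.496, 0.0242, 0.1163]
tool_rot: [1.0, 0.026, 0.0, -0.0]
ft_force: [-0.0, 0.5, 4.0]
grip_width: 0.0152
```

```bash
python3 f.py; python3 look.py 8;  python3 - <<'E'
from h import *
im=cv2.imread("pics/w8.png");crop(im,205,175,75,60,10,"pics/w8c.png")
E
```

```text
12.525 [-0.07  0.83  3.93] [0.33 0.44 0.46] [0.49596 0.02416 0.1162 ] [ 0.147 -0.013  0.024]
12.525 [0.496  0.0242 0.1162] [   2.98    0.   -180.  ] 0.0155 [-0.06  0.57  4.45] [ 0.163 -0.005  0.017]
top [[0.4913, 0.027, 0.149], [0.4913, 0.0201, 0.1485], [0.4956, 0.0234, 0.1491]]
```

View pics/w8c.png

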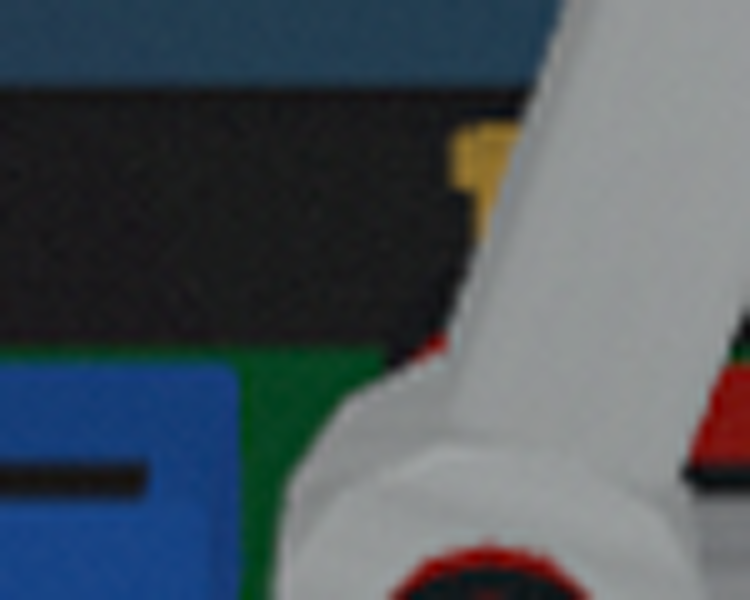

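Raised 4.8 mm, with the spring force on the tool still 3.9 N and nothing touching yet. Contact is expected 1–1.7 mm higher, so I'll use fine steps.

drive_tool --steps '[[[0, 0, -0.0005], [0, 0, 0], 1], [[0, 0, -0.001], [0, 0, 0], 1], [[0, 0, -0.0015], [0, 0, 0], 1], [[0, 0, -0.0015], [0, 0, 0], 1]]'

```text
clock: 13.18
position: [0.496, 0.0241, 0.1171]
tool_rot: [1.0, 0.026, -0.0, -0.0]
ft_force: [-0.2, 1.4, 3.1]
grip_width: 0.0156
```

```bash
python3 f.py
```

```text
13.675 [0.13 0.42 3.72] [0.48 0.24 0.45] [0.49597 0.02415 0.11711] [ 0.148 -0.007  0.024]
```

drive_tool --steps '[[[0, 0, -0.0005], [0, 0, 0], 1], [[0, 0, -0.0005], [0, 0, 0], 1]]'

```text
clock: 13.92
position: [0.496, 0.0241, 0.1174]
tool_rot: [1.0, 0.026, -0.0, -0.0]
ft_force: [-0.3, 0.4, 3.9]
grip_width: 0.0152
```

```bash
python3 f.py
```

```text
14.425 [0.12 0.38 3.38] [0.49 0.45 0.41] [0.49596 0.02415 0.11741] [ 0.158 -0.015  0.024]
```

drive_tool --steps '[[[0, 0, -0.0005], [0, 0, 0], 1], [[0, 0, -0.0005], [0, 0, 0], 1]]'

```text
clock: 14.68
position: [0.496, 0.0242, 0.1177]
tool_rot: [1.0, 0.026, -0.0, -0.0]
ft_force: [0.6, 0.1, 3.1]
grip_width: 0.0151
```

```bash
python3 f.py
```

```text
15.175 [-0.44  0.22  3.65] [0.46 0.47 0.31] [0.49596 0.02415 0.11771] [ 0.133 -0.027  0.025]
```

drive_tool --steps '[[[0, 0, -0.0003], [0, 0, 0], 1], [[0, 0, -0.0003], [0, 0, 0], 1]]'

```text
clock: 15.42
position: [0.4959, 0.0242, 0.1179]
tool_rot: [1.0, 0.026, -0.0, -0.0]
ft_force: [-0.0, 0.3, 4.3]
grip_width: 0.015
```

```bash
python3 f.py
```

```text
15.925 [-0.14  0.43  3.36] [0.51 0.45 0.57] [0.49596 0.02416 0.11788] [ 0.123 -0.018  0.037]
```

drive_tool --steps '[[[0, 0, -0.0004], [0, 0, 0], 1], [[0, 0, -0.0004], [0, 0, 0], 1]]'

```text
clock: 16.18
position: [0.496, 0.0242, 0.1181]
tool_rot: [1.0, 0.026, -0.0, -0.0]
ft_force: [0.1, 1.7, 3.3]
grip_width: 0.0154
```

```bash
python3 f.py
```

```text
16.675 [0.07 0.41 3.46] [0.32 0.38 0.4 ] [0.49597 0.02415 0.11813] [0.14  0.002 0.038]
```

drive_tool --steps '[[[0, 0, -0.0004], [0, 0, 0], 1], [[0, 0, -0.0004], [0, 0, 0], 1]]'

```text
clock: 16.92
position: [0.496, 0.0241, 0.1184]
tool_rot: [1.0, 0.026, 0.0, -0.0]
ft_force: [0.2, 0.1, 2.2]
grip_width: 0.0154
```

```bash
python3 f.py
```

```text
17.425 [-0.11  0.16  3.29] [0.31 0.5  0.37] [0.49597 0.02415 0.11838] [ 0.149 -0.03   0.026]
```

```bash
python3 - <<'E'
from h import *
s=sense();K,T=ext("wrist",s);im,D=snapshot("wrist");C=cloud(K,T,D)
for a,b in((240,247),(260,267)):
    print(np.median(C[308:320,a:b].reshape(-1,3),0).round(4))
print(np.median(C[300:306,251:257].reshape(-1,3),0).round(4))
im=im[:,:,::-1];crop(im,205,165,75,60,10,"pics/w9c.png")
sd=snapshot("side")[0][:,:,::-1];sc=snapshot("scene")[0][:,:,::-1]
o=[]
for n,i in(("scene",sc),("side",sd)):
    k,t2=ext(n);u,v=map(int,proj(k,t2,np.array([.497,.02,.05])))
    o.append(cv2.resize(i[v-15:v+15,u-15:u+15],None,fx=13,fy=13,interpolation=cv2.INTER_CUBIC))
cv2.imwrite("pics/hk9.png",np.hstack(o))
E
```

```text
[0.4902 0.0273 0.1506]
[0.4904 0.0196 0.1505]
[0.4957 0.0235 0.151 ]
```

View pics/hk9.png

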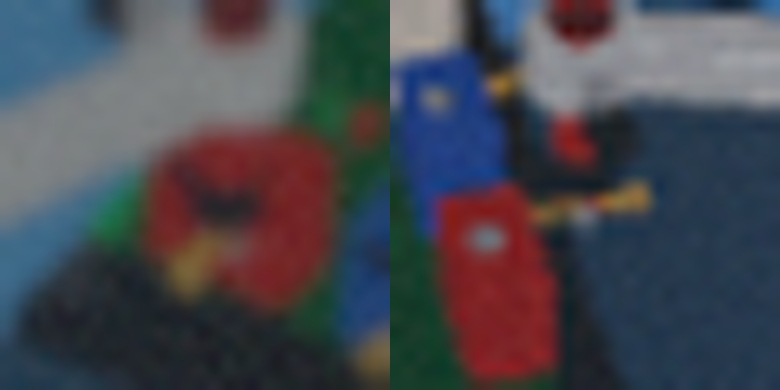

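The side view shows the steel hook directly under the red post, mid-length. I'll continue the fine lift.

drive_tool --steps '[[[0, 0, -0.0004], [0, 0, 0], 1], [[0, 0, -0.0004], [0, 0, 0], 1]]'

```text
clock: 17.82
position: [0.496, 0.0241, 0.1186]
tool_rot: [1.0, 0.026, 0.0, -0.0]
ft_force: [-0.4, 1.0, 1.4]
grip_width: 0.015
```

```bash
python3 f.py
```

```text
18.325 [0.18 0.49 2.4 ] [0.54 0.39 0.49] [0.49596 0.02416 0.1186 ] [ 0.151 -0.064  0.016]
```

drive_tool --steps '[[[0, 0, -0.0003], [0, 0, 0], 1], [[0, 0, -0.0003], [0, 0, 0], 1]]'

```text
clock: 18.58
position: [0.496, 0.0242, 0.1188]
tool_rot: [1.0, 0.026, -0.0, -0.0]
ft_force: [0.7, 0.5, 2.4]
grip_width: 0.0156
```

```bash
python3 f.py
```

```text
19.075 [0.35 0.31 0.84] [0.27 0.27 0.52] [0.49594 0.02416 0.11876] [ 0.142 -0.067  0.034]
```

The post has taken over the spring: force on the tool fell from 3.3 to 0.84 N. I'll drop the grip to 20 N and open gently.

drive_tool --steps '[[[0, 0, 0], [0, 0, 0], 1], [[0, 0, 0], [0, 0, 0], 0.6], [[0, 0, 0], [0, 0, 0], 0.5], [[0, 0, 0], [0, 0, 0], 0.4], [[0, 0, 0], [0, 0, 0], 0.2], [[0, 0, 0], [0, 0, 0], 0]]' --force 20

```text
clock: 19.82
position: [0.496, 0.0242, 0.1188]
tool_rot: [1.0, 0.026, -0.0, -0.0]
ft_force: [-0.7, -0.2, 0.3]
grip_width: 0.0428
```

```bash
python3 f.py; python3 look.py 10
```

```text
20.325 [ 0.33 -0.1   0.12] [0.35 0.46 0.36] [0.49596 0.02415 0.11878] [ 0.006 -0.005  0.002]
20.325 [0.496  0.0241 0.1188] [  2.98   0.   180.  ] 0.0427 [ 0.49 -0.6   0.01] [ 0.022 -0.032  0.041]
top [[0.4919, 0.0269, 0.1524], [0.4907, 0.02, 0.1504], [0.4953, 0.0233, 0.1513]]
```

View pics/w10.png

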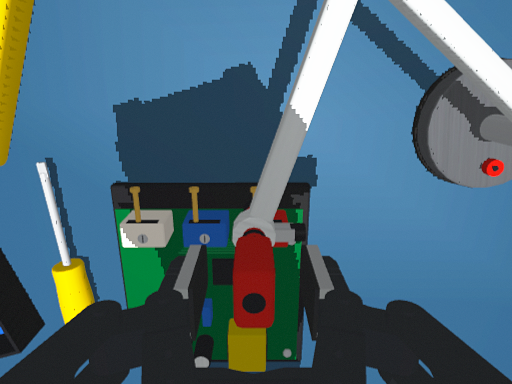

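The pads are clear on both sides and the tab stays down, with its top at about 0.151 rather than 0.158, so the hook is holding. I'll open fully and retreat straight up.

drive_tool --steps '[[[0, 0, 0], [0, 0, 0], -0.5], [[0, 0, 0], [0, 0, 0], -1], [[0, 0, -0.02], [0, 0, 0], -1], [[0, 0, -0.06], [0, 0, 0], -1], [[0, 0, -0.12], [0, 0, 0], -1], [[0, 0, -0.2], [0, 0, 0], -1], [[0, 0, -0.25], [0, 0, 0], -1], [[0, 0, -0.25], [0, 0, 0], -1]]'

```text
clock: 21.48
position: [0.4968, 0.0243, 0.2716]
tool_rot: [1.0, 0.026, 0.002, -0.0]
ft_force: [0.3, -0.3, -0.3]
grip_width: 0.0851
```

```bash
python3 look.py 11; python3 - <<'E'
from h import *
s=sense();im,D=snapshot("wrist");K,T=ext("wrist",s);C=cloud(K,T,D);im=im[:,:,::-1]
hsv=cv2.cvtColor(np.ascontiguousarray(im),cv2.COLOR_BGR2HSV)
m=((hsv[...,0]<8)|(hsv[...,0]>172))&(hsv[...,1]>150)&(C[...,2]>.14)
print("tab top",np.median(C[m],0).round(4),m.sum())
v,u=np.nonzero(m);crop(np.ascontiguousarray(im),int(u.mean())-40,int(v.mean())-60,80,110,5,"pics/w11c.png")
E
```

```text
21.475 [0.4968 0.0243 0.2716] [   2.98   -0.25 -180.  ] 0.0851 [ 0.27 -0.28 -0.28] [-0.028  0.004  0.029]
top [[0.2635, 0.025, 0.0026], [0.2646, -0.0005, 0.0023], [0.2775, 0.0115, 0.0003]]
tab top [0.4985 0.0235 0.1506] 558
```

View pics/hk11.png

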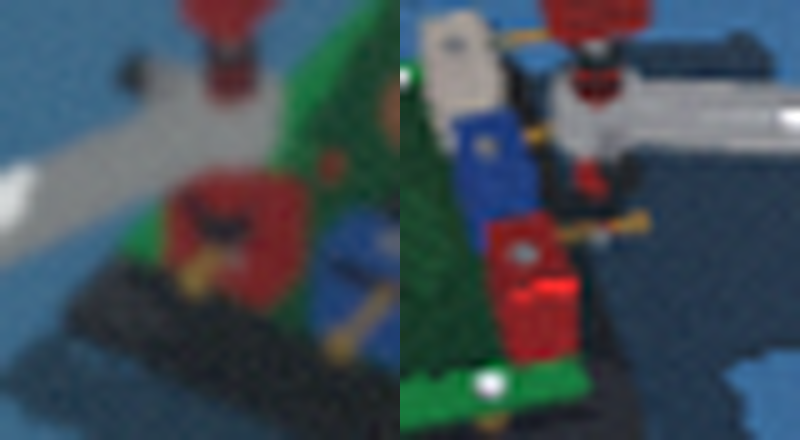

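View pics/w11.png

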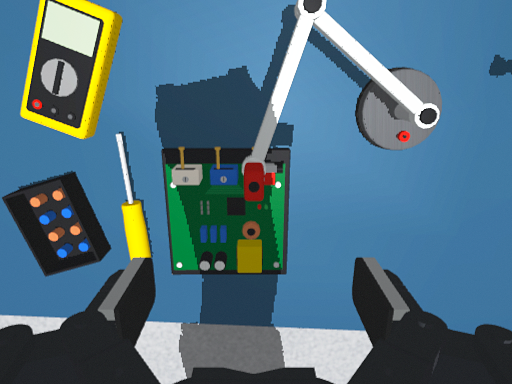

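The side view shows the hook under the red post at (600,232). The free tab is held at 0.1506, so the plunger is at about 7.4 mm, and the loose items are undisturbed. Handing in.

```bash
python3 -c "
from station import *
print(job_done(), sense()['clock'])"
```

```text
the job is handed in; nothing more can be done
the job is handed in; nothing more can be done
```

The hook probe is closed on the red terminal's post and let go, and I handed the job in after about 22 s. No verdict was reported, so what follows rests on my own readings.

- **What I did:** I gripped the red tab of the larger stand's probe, pressed it about 15 mm, and passed the hook under the red post from the −y side. I felt the shank touch the post at 3.3 N, backed off 0.9 mm to centre it, and eased the tab up in fine steps. The force on the tool fell from 3.3 N to 0.8 N as the post took the spring, and I then opened the gripper and moved clear.
- **Last checks:** After release the force on the tool was about zero. The free tab stayed down with its top at 0.1506 m, which puts the plunger at about 7.4 mm. The side view shows the hook under the middle of the red post. The meter, screwdriver and parts box were never approached and show no sign of movement, but I did not measure their positions.
- **Small disagreement:** Plunger readings from the tool height and from the depth camera differed by up to about 1 mm. The depth figure of 7.4 mm is just under the expected 7.5–8.5 mm, but inside the accepted 6.5–10.5 mm.
- **Not measured directly:** I inferred the spring's pull on the post from the force it took off the tool, so the 1.5 N requirement is not confirmed by a direct reading.

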